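# Load the box of staples into the sloped feed rack

## Robot

A 7-joint arm with a two-finger parallel gripper is mounted at the origin on the work surface; the furniture and walls round the work are solid. World frame = base frame: x ahead of the robot, y to its left, z up, the work surface at z = 0. Lengths are in m, angles in rad, forces in N, time in s.
With the tool pointing down it reaches from about 0.35 to 0.9 m from the base axis. Payload 8.1 kg.
Tool frame: the origin (TCP) lies at the very end of the fingers, on their centre line; the grasp point (between the pads) lies ctrl.tcp_to_grasp behind it (ctrl.tcp_to_grasp is the distance from the TCP to the grasp point, in m); z points along the fingers, y is the line along which they close (so a half turn about z gives the same grasp; the last joint's range is limited). The gripper opens to 85 mm and grips with 20 to 120 N. Pads are 22 mm wide; open, the fingers measure 114 mm over their backs; the gripper's body (76 mm by 85 mm) begins 54 mm behind the grasp point. The pads swing forward as they close: fully open they stand 13 mm farther back than shut.
Start: joints at [1.169, 0.434, 0.025, 1.573, -0.012, 1.134, -0.075], TCP at [0.184, -0.597, 0.231] pointing down, gripper open.
Joint ranges: [-2.62, 2.62], [-0.44, 2.09], [-1.27, 1.32], [0.08, 2.57], [-1.32, 4.46], [0.12, 2], [-2.74, 2.74]. Speed limits (rad/s): [2.22, 2.22, 3.01, 3.01, 3.14, 3.14, 3.14].

## Interface

Orientations are given as a unit quaternion [x, y, z, w].
In Python, from rig import ctrl gives the robot as it stands. The module is installed in compiled form; this text tells all that it offers.
- The arm moves only by the tool arm_command, never from a script. Its argument "targets" is text: rows parted by semicolons, each of 7 numbers parted by spaces: the finger opening in mm, from 0 to 85.4, then the shift along the world's x, y, z in mm, then the turn, a rotation vector about the world's x, y, z in rad. A call has 1 to 5 rows; each row shifts and turns the commanded pose from where the row before left it; what a row does not reach is not made up. A row lasts 1/12 s, in which the tool goes at most 41.7 mm and 7.16 degrees, less where a joint would pass 70% of its speed; a pose out of reach is approached as far as the arm can. A call is refused whole if a number of a shift passes 41.7 or a number of a turn 0.125, either way. A call with a gripper value outside its range is refused whole. The fingers move at their own pace and stop on an object; "newtons" is the grip in N (left out, the last holds). Time passes only in rows, so rows that do not move let the fingers close. It gives the time, the measured TCP pose, the force, the opening and the grip force at its end, in the units of the state.
- ctrl.get_state(): the state, without advancing time (a new reading comes with each control period).
- ctrl.get_image(name): name is "side" or "top"; returns the picture (400x640x3 uint8, red, green, blue); there is no depth.
- ctrl.camera_params(name): a dict with "intrinsics" (3x3 intrinsics, pixels), "dist_coeffs" ([k1, k2, p1, p2, k3] as OpenCV has them; the pictures are not rectified), "R" (3x3) and "t" (3): a world point X has camera coordinates R X + t. Camera axes: x right, y down, z forward; pixel columns grow to the right and rows downward; lengths in m; the calibration is good to about 2 mm. A picture is of the moment at which its call begins. camera_params takes no time and is no camera call.
- ctrl.close_job(): hands the job in; it is judged then, once.
The state is a dict: "clock": time; "q": joint angles; "dq": joint speeds; "joint_torque": joint torques, N m; "eef_pos": TCP position; "tool_rot": TCP orientation; "wrist_force": force on the tool from outside, world axes, zero at the start; "torque": the same for the moment, N m; "width": finger opening in m; "gripper_force": force on a finger pad.
Only numpy, scipy, OpenCV 4.12 (cv2) and the standard library are available. Lean on these libraries where they do the work, as an engineer would, in place of code of your own. Each camera call takes 0.05 s, during which the arm holds its last target. There are 200 camera calls.

## Task

Pick up the card box of staples, lay it flat on the landing at the foot of the wooden feed rack, lengthwise, pointing up the slope, and let go of it. Then push it up the slope, between the rails and under the bridge, until the stop block's spring pin is pushed right in and the box bears firmly but gently on the block; leave it resting there, square against the stop. The block is only weakly clamped, so do not ram it, and leave the other things on the table where they are.

Things in the scene. Friction and masses are not known exactly. Their poses are not given: they have to be found in the camera images.
- staples_box: flat card box of staples, 36 x 52 x 18 mm, lying flat, 0.17 to 0.35 kg. Origin at the centre of its underside; its x axis runs along the 36 mm width, y along the 52 mm length, z up. Either end may go first. It takes about 1 to 3.5 N to push up the slope; friction keeps it where it is left on the slope.
- rack: low wooden feed rack, 84 mm wide, about 233 mm long, fixed to the table. Origin at the middle of its front (low) edge, on the table; x points uphill along the rack, y left, z up. A flat landing without rails runs from x = 0 to 75 mm, top at z = 14 mm; behind it a straight slope rises at 8 degrees towards +x, with a bridge across it and the stop block behind the bridge.
- slope_foot (a point): middle of the line where landing and slope meet, on the surface. Frame tilted with the slope: x up the slope, y left, z square to the slope. Two rails, 8 mm high, 41 mm apart inside, run up the slope, flared at the foot (about 59 mm at the mouth, 41 mm from x = 24 mm on).
- bridge_edge (a point): middle of the bridge's lower front edge, 80 mm up the slope and 25 mm above its surface; axes level as the rack's. The bridge is 8 mm thick along the slope, its top 32 mm above the slope. The box passes under it; fingers must stay in front of it. With the box home, 9 to 41 mm of its tail sticks out in front.
- buffer (a joint): brass spring pin (10 mm thick) standing 4 mm out of the face of the wooden stop block behind the bridge: 0 m free, 0.004 m when the box is fully home on the block's face. The spring is weak (0.3 N). The block is clamped anywhere from 92 to 122 mm up the slope and its place is not measured: find it by feel. It is rigid but weakly clamped: 5 to 9 N is a firm press, over 14 N shifts it.
- eraser: white eraser in a card sleeve, 22 x 55 x 12 mm, loose bystander; origin at the centre of its underside, y along its length
- ink_bottle: small square ink bottle with a round screw cap, 46 x 46 x 57 mm high, loose bystander; origin at the centre of its underside
- tape_kraft: roll of paper tape lying flat, 68 x 73 x 24 mm, loose bystander; origin at the centre of its underside

How it is judged:
On the way, in this order (a step that is already met when the one before it is completed fails the run):
1. the box of staples lies flat on the landing, lengthwise, let go of (x of staples_box in the frame of rack between 0.01 and 0.07 m and y of staples_box in the frame of rack between -0.025 and 0.025 m and z of staples_box in the frame of rack between 0.01 and 0.022 m and angle between the y axis of staples_box and the x axis of rack, either way round below 0.4 rad and contact force between the fingers and staples_box below 0.1 N and linear speed of staples_box below 0.02 m/s), for 0.2 s.
2. the box, on the slope under the bridge, has the spring pin in and bears on the stop block with at least 4 N (contact force between staples_box and stop above 4 N and value of joint buffer above 0.0025 m and x of staples_box in the frame of slope_foot above 0.06 m), for 0.05 s.
At the end, for the whole second after the job is handed in: The box of staples lies flat on the slope between the rails and under the bridge, square to the slope within 3.4 degrees, its leading end holding the spring pin in by more than 2 of its 4 mm (so within 2 mm of the stop block's face), at rest and released (value of joint buffer above 0.002 m and x of staples_box in the frame of slope_foot between 0.06 and 0.102 m and y of staples_box in the frame of slope_foot between -0.006 and 0.006 m and z of staples_box in the frame of slope_foot between -0.004 and 0.004 m and angle between the y axis of staples_box and the x axis of slope_foot, either way round below 0.06 rad and linear speed of staples_box below 0.01 m/s and contact force between the fingers and staples_box below 0.1 N); the robot touches nothing.
It fails at once if the stop block is rammed: more than 14 N between it and the box (contact force between staples_box and stop above 14 N).
It fails at once if the robot itself pushes the stop block with more than 14 N (contact force between the fingers and stop above 14 N).
It fails at once if the eraser is moved more than 30 mm (distance of eraser from where it was at the start of the episode above 0.03 m).
It fails at once if the ink bottle is moved more than 30 mm (distance of ink_bottle from where it was at the start of the episode above 0.03 m).
It fails at once if the roll of tape is moved more than 30 mm (distance of tape_kraft from where it was at the start of the episode above 0.03 m).
It also fails if it takes over 61 s, if anything falls off the work surface, if the arm or the gripper's body presses on something with over 40 N, if the wrist force passes 120 N, or if a joint passes its speed limit or range.

## Working session

There is one attempt and no reset: what is moved stays moved. The work goes in short steps, Python scripts to look and compute and a tool call to move; the robot and the scene stay as the last step left them, time stands still between calls to the robot, and variables do not carry over. Pictures are saved under pics/ and viewed, at most 10 in all, crops included, and the job is handed in when it is done.

Besides the shell and the picture viewer there is one more tool, called after ">>>" in YAML: its name, and indented under it one key for each argument. arm_command: Moves the arm, as the interface text tells. Its arguments: {"type":"object","properties":{"targets":{"type":"string"},"newtons":{"type":"number"}},"required":["targets"]}

```bash
mkdir -p pics
python3 - <<'E'
from rig import ctrl
import cv2,numpy as np
s=ctrl.get_state()
for k in s: print(k,np.round(s[k],3))
print(ctrl.tcp_to_grasp)
for n in("side","top"):
    im=ctrl.get_image(n); cv2.imwrite(f"pics/{n}0.png",im[:,:,::-1])
    p=ctrl.camera_params(n); print(n,{k:np.round(v,3).tolist() for k,v in p.items()}, -np.array(p["R"]).T@p["t"])
E
```

```text
clock 0.0
q [ 1.169  0.435  0.025  1.574 -0.012  1.134 -0.075]
dq [ 0.001  0.002 -0.001 -0.001 -0.001  0.001  0.   ]
joint_torque [-0.0000e+00 -6.7047e+01  1.0250e+00 -3.1621e+01  1.6000e-02  1.3000e-02
 -0.0000e+00]
eef_pos [ 0.184 -0.597  0.23 ]
tool_rot [ 0.989  0.149 -0.    -0.001]
wrist_force [-0.114  0.193  0.231]
torque [-0.074 -0.03  -0.033]
gripper_force 0.0
width 0.085
0.0187
side {'intrinsics': [[426.87, 0.0, 314.578], [0.0, 426.87, 200.298], [0.0, 0.0, 1.0]], 'dist_coeffs': [0.018, 0.0, 0.0, 0.0, 0.0], 'R': [[0.999, -0.043, 0.012], [-0.017, -0.611, -0.792], [0.041, 0.791, -0.611]], 't': [-0.538, 0.053, 1.038]} [ 0.49530366 -0.81185994  0.68157928]
top {'intrinsics': [[493.829, 0.0, 325.742], [0.0, 493.829, 194.241], [0.0, 0.0, 1.0]], 'dist_coeffs': [-0.12, 0.0, 0.0, 0.0, 0.0], 'R': [[-0.552, -0.834, -0.006], [-0.815, 0.541, -0.208], [0.176, -0.11, -0.978]], 't': [0.295, 0.448, 1.172]} [0.3207678  0.13206464 1.24144098]
```

View pics/side0.png

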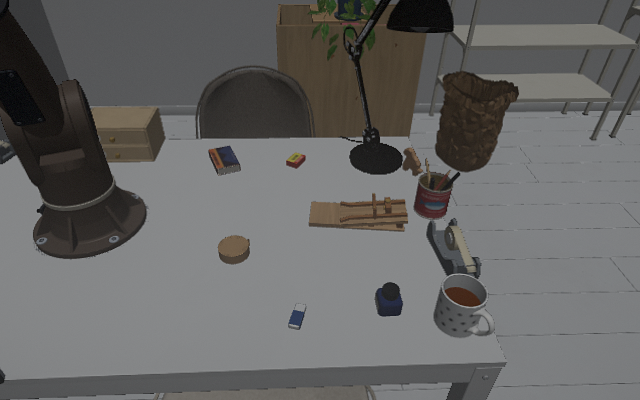

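View pics/top0.png

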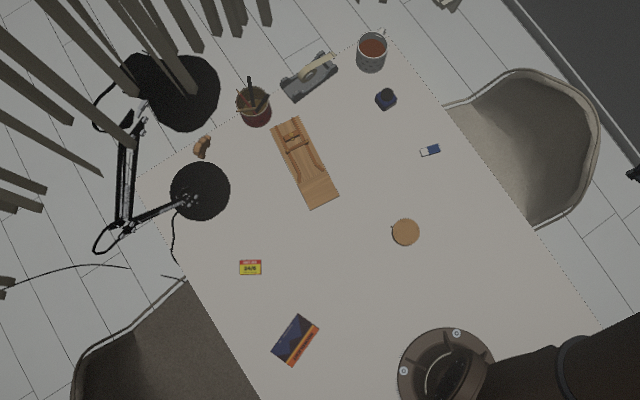

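```bash
cat > h.py <<'E'
import numpy as np,cv2
from rig import ctrl
def cam(n):
    p=ctrl.camera_params(n); return [np.array(p[k],float) for k in("intrinsics","dist_coeffs","R","t")]
def ray(n,uv):
    K,d,R,t=cam(n); u=cv2.undistortPoints(np.array(uv,float).reshape(-1,1,2),K,d)[:,0]
    D=np.c_[u,np.ones(len(u))]@R; return -R.T@t,D/np.linalg.norm(D,axis=1)[:,None]
def plane(n,uv,z):
    c,D=ray(n,uv); return c+D*((z-c[2])/D[:,2])[:,None]
def tri(a,b):
    (c1,D1),(c2,D2)=ray("side",a),ray("top",b); out=[]
    for d1,d2 in zip(D1,D2):
        s=np.linalg.lstsq(np.c_[d1,-d2],c2-c1,rcond=None)[0]
        p,q=c1+s[0]*d1,c2+s[1]*d2; out.append(np.r_[(p+q)/2,np.linalg.norm(p-q)])
    return np.array(out)
def proj(n,X):
    K,d,R,t=cam(n); return cv2.projectPoints(np.array(X,float).reshape(-1,1,3),cv2.Rodrigues(R)[0],t,K,d)[0][:,0]
E
python3 - <<'E'
import cv2,numpy as np
s=cv2.imread("pics/side0.png");t=cv2.imread("pics/top0.png")
o=np.zeros((600,800,3),np.uint8)
def put(im,x,y,w,h,k,X,Y): 
    c=cv2.resize(im[y:y+h,x:x+w],None,fx=k,fy=k,interpolation=cv2.INTER_CUBIC); c=np.clip(c*1.4,0,255); o[Y:Y+h*k,X:X+w*k]=c
put(s,303,185,110,55,4,0,0)      # 440x220
put(s,280,145,36,30,8,450,0)
put(t,262,112,84,102,3,0,250) #252x306
put(t,232,253,36,30,8,450,260)
cv2.imwrite("pics/c0.png",o)
E
```

```text
(no output)
```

View pics/c0.png

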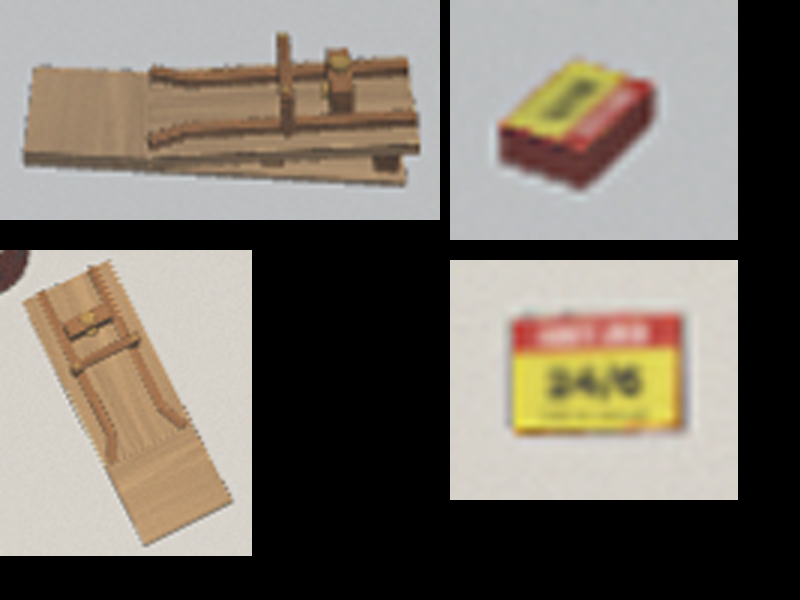

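The crops show the rack landing at side px (309-340, 202-224) and top px (298-340, 168-211), plus the box with its red band toward +x. I'll triangulate the corners next.

Run:
```python
from h import *
np.set_printoptions(precision=4,suppress=True)
S=lambda a,x0,y0,k,X,Y:[((x-X+.5)/k-.5+x0,(y-Y+.5)/k-.5+y0) for x,y in a]
# rack: front +y, front -y, foot +y, foot -y ; bridge post tops
rs=S([(33,67),(23,152),(147,72),(148,157)],303,185,4,0,0)
rt=S([(146,546),(233,499),(108,464),(187,420)],262,112,3,0,250)
R=tri(rs,rt);print(R); print(plane("top",rt,.014));print(plane("side",rs,.014))
d=lambda P:(np.degrees(np.arctan2(*(P[2:,:2].mean(0)-P[:2,:2].mean(0))[::-1])),np.degrees(np.arctan2(*(P[[0,2],:2].mean(0)-P[[1,3],:2].mean(0))[::-1])), np.linalg.norm(P[2:,:2].mean(0)-P[:2,:2].mean(0)),P[:2,:2].mean(0))
print(d(R),d(plane("top",rt,.014)),d(plane("side",rs,.014)))
bs=S([(655,85),(585,150),(500,127),(577,60)],280,145,8,450,0)
bt=S([(512,318),(684,314),(687,428),(513,436)],232,253,8,450,260)
B=tri(bs,bt);print(B,B.mean(0));
for P in(B,plane("top",bt,.018),plane("side",bs,.018)):
  print(P.mean(0)[:2],np.linalg.norm(P[0]-P[1]),np.linalg.norm(P[1]-P[2]),np.degrees(np.arctan2(*((P[0]+P[3]-P[1]-P[2])[:2][::-1]))),np.degrees(np.arctan2(*((P[0]+P[1]-P[2]-P[3])[:2][::-1]))))
# whole-rack long edges from colour mask in top
im=cv2.imread("pics/top0.png");hs=cv2.cvtColor(im,cv2.COLOR_BGR2HSV)
m=((hs[...,1]>80)&(hs[...,0]>5)&(hs[...,0]<25)).astype(np.uint8);m[:, :262]=0;m[:112]=0;m[214:]=0;m[:,346:]=0
c=max(cv2.findContours(m,0,2)[0],key=cv2.contourArea);print(cv2.minAreaRect(c))
q=cv2.boxPoints(cv2.minAreaRect(c));print(q,plane("top",q,.014))
# objects heights lamps
print(plane("side",[(375,157),(413,160),(433,205)],0), plane("top",[(250,115),(200,190)],0.0))
```

```text
[[ 0.5301  0.0499  0.0126  0.0019]
 [ 0.5221 -0.0336  0.0133  0.0002]
 [ 0.6043  0.0384  0.0166  0.0026]
 [ 0.5991 -0.0394  0.013   0.0048]]
[[ 0.5289  0.05    0.014 ]
 [ 0.5221 -0.0335  0.014 ]
 [ 0.6062  0.0382  0.014 ]
 [ 0.6013 -0.0392  0.014 ]]
[[ 0.531   0.0485  0.014 ]
 [ 0.522  -0.0344  0.014 ]
 [ 0.6034  0.0412  0.014 ]
 [ 0.5966 -0.0413  0.014 ]]
(np.float64(-6.5371390284966076), np.float64(85.32584316008779), np.float64(0.07606742025177272), array([0.5261, 0.0082])) (np.float64(-6.33735698789706), np.float64(85.8257982675246), np.float64(0.07875377242418767), array([0.5255, 0.0082])) (np.float64(-5.466129735653129), np.float64(84.53382382199455), np.float64(0.07378836844255597), array([0.5265, 0.007 ]))
[[0.5216 0.2654 0.0181 0.001 ]
 [0.4943 0.22   0.0192 0.0033]
 [0.464  0.238  0.018  0.0028]
 [0.4919 0.2845 0.0174 0.0035]] [0.493  0.252  0.0182 0.0027]
[0.493 0.252] 0.05310267784975345 0.03524715687335495 59.064339578467525 -31.692938989365924
[0.4917 0.2518] 0.05361184470861859 0.03511042400793351 58.78098883448693 -30.9647628982888
[0.4943 0.2527] 0.05079951349910018 0.03451899187161923 58.66150238597166 -30.23371277455192
((303.6498107910156, 162.1801300048828), (90.65653991699219, 31.98895263671875), 62.78388977050781)
[[268.6953 129.1853]
 [297.1427 114.5552]
 [338.6043 195.175 ]
 [310.1569 209.8051]] [[ 0.7705  0.0232  0.014 ]
 [ 0.7633 -0.0611  0.014 ]
 [ 0.522  -0.0313  0.014 ]
 [ 0.5303  0.0496  0.014 ]]
[[0.7332 0.2795 0.    ]
 [0.8445 0.2597 0.    ]
 [0.8471 0.0423 0.    ]] [[0.8378 0.0425 0.    ]
 [0.7346 0.2592 0.    ]]
```

>>> arm_command:
  targets: "85 20 35 0 0 0 0.05;85 20 35 0 0 0 0.05;85 20 35 0 0 0 0.05;85 20 35 0 0 0 0.05;85 20 35 0 0 0 0.05"

```text
clock: 0.52
eef_pos: [0.2843, -0.4204, 0.231]
tool_rot: [0.962, 0.272, -0.0, -0.0]
wrist_force: [1.2, -0.3, 0.5]
width: 0.085
gripper_force: 0.0
```

>>> arm_command:
  targets: "85 20 35 0 0 0 0.05;85 20 35 0 0 0 0.05;85 20 35 0 0 0 0.05;85 20 35 0 0 0 0.05;85 20 35 0 0 0 0.05"

```text
clock: 0.93
eef_pos: [0.3843, -0.2455, 0.2313]
tool_rot: [0.921, 0.39, -0.0, 0.0]
wrist_force: [1.3, -0.5, -0.9]
width: 0.0849
gripper_force: 0.0
```

>>> arm_command:
  targets: "85 20 35 0 0 0 0.05;85 20 35 0 0 0 0.05;85 20 35 0 0 0 0.05;85 20 35 0 0 0 0.05;85 20 35 0 0 0 0.028"

```text
clock: 1.35
eef_pos: [0.4843, -0.0706, 0.2313]
tool_rot: [0.87, 0.492, -0.0, 0.0]
wrist_force: [1.7, -0.6, -0.1]
width: 0.085
gripper_force: 0.0
```

>>> arm_command:
  targets: "85 1 40 0 0 0 0;85 1 40 0 0 0 0;85 1 40 0 0 0 0;85 1 40 0 0 0 0;85 1 40 0 0 0 0"

```text
clock: 1.77
eef_pos: [0.4885, 0.1294, 0.2312]
tool_rot: [0.871, 0.491, -0.0, 0.0]
wrist_force: [1.5, -1.4, -0.3]
width: 0.0851
gripper_force: 0.0
```

>>> arm_command:
  targets: "85 1 40 0 0 0 0;85 1 40 0 0 0 0;85 1 40 0 0 0 0;85 0 0 0 0 0 0;85 0 0 0 0 0 0"

```text
clock: 2.18
eef_pos: [0.4908, 0.2505, 0.2309]
tool_rot: [0.87, 0.493, -0.0, -0.001]
wrist_force: [-0.1, -1.0, 0.8]
width: 0.0853
gripper_force: 0.0
```

```bash
cat >> h.py <<'E'
from scipy.spatial.transform import Rotation as Ro
def st():
    s=ctrl.get_state(); M=Ro.from_quat(s["tool_rot"]).as_matrix()
    print(np.round(s["clock"],2),"p",np.round(np.array(s["eef_pos"])*1e3,1),"ydeg",np.degrees(np.arctan2(M[1,1],M[0,1])).round(2),"z",M[:,2].round(3),"F",np.round(s["wrist_force"],2),"w",round(s["width"]*1e3,1),"q7",np.round(s["q"][6],2))
E
python3 -c "from h import *;st()"
```

```text
2.18 p [490.8 250.5 230.9] ydeg -30.88 z [-0.001  0.001 -1.   ] F [-0.06 -0.96  0.78] w 85.3 q7 -1.31
```

>>> arm_command:
  targets: "85 1 1 -40 0 0 0;85 1 1 -40 0 0 0;85 0 0 -40 0 0 0;85 0 0 -40 0 0 0;85 0 0 -30 0 0 0"

```text
clock: 2.6
eef_pos: [0.4932, 0.2466, 0.0383]
tool_rot: [0.872, 0.49, -0.002, 0.001]
wrist_force: [0.5, -0.5, -0.1]
width: 0.0851
gripper_force: 0.0
```

>>> arm_command:
  targets: "85 0 0 -20 0 0 0;85 0 0 -12 0 0 0;85 0 0 -5 0 0 0;85 0 0 0 0 0 0;85 0 0 0 0 0 0"

```text
clock: 3.02
eef_pos: [0.4947, 0.2496, 0.0053]
tool_rot: [0.871, 0.491, 0.001, 0.0]
wrist_force: [-0.3, -0.4, -0.1]
width: 0.0847
gripper_force: 0.0
```

Run:
```python
from h import *
st()
o=np.zeros((360,780,3),np.uint8)
s=ctrl.get_image("side")[:,:,::-1];t=ctrl.get_image("top")[:,:,::-1]
o[:,:390]=cv2.resize(s[130:190,265:330],None,fx=6,fy=6);o[:,390:]=cv2.resize(t[235:295,215:280],None,fx=6,fy=6)
cv2.imwrite("pics/g1.png",np.clip(o*1.4,0,255))
```

```text
3.02 p [494.7 249.6   5.3] ydeg -31.21 z [ 0.001  0.    -1.   ] F [-0.29 -0.36 -0.06] w 84.7 q7 -1.5[ WARN:0@1.476] global loadsave.cpp:1063 imwrite_ Unsupported depth image for selected encoder is fallbacked to CV_8U.
```

View pics/g1.png

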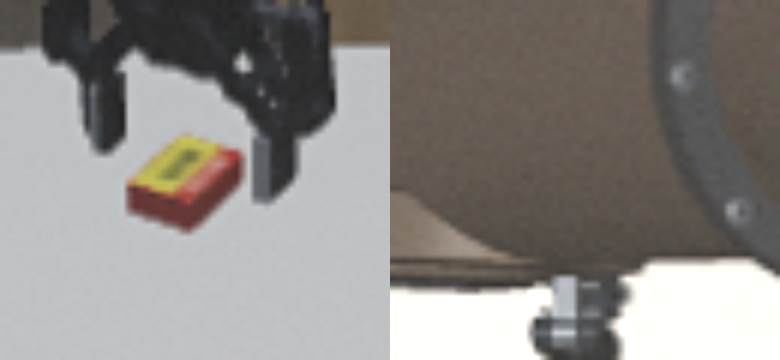

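Side view shows the fingers straddling the box, tips at crop (105,150) and (265,200), with the box central between them. Next: lower a little and close.

>>> arm_command:
  targets: "85 0 2 -3 0 0 0;36 0 0 0 0 0 0;30 0 0 0 0 0 0;30 0 0 0 0 0 0;30 0 0 0 0 0 0"
  newtons: 25

```text
clock: 3.53
eef_pos: [0.4939, 0.2517, 0.0015]
tool_rot: [0.871, 0.491, 0.0, -0.0]
wrist_force: [-10.1, 4.0, 9.0]
width: 0.0385
gripper_force: 5.5
```

>>> arm_command:
  targets: "30 0 0 0 0 0 0;30 0 0 0 0 0 0;30 0 0 0 0 0 0;30 0 0 0 0 0 0"

```text
clock: 3.87
eef_pos: [0.4939, 0.2519, 0.0016]
tool_rot: [0.871, 0.491, 0.0, -0.0]
wrist_force: [-1.5, 0.6, 4.9]
width: 0.0353
gripper_force: 25.9
```

>>> arm_command:
  targets: "30 0 0 10 0 0 0;30 0 0 20 0 0 0;30 0 0 30 0 0 0;30 0 0 20 0 0 0;30 0 0 0 0 0 0"

```text
clock: 4.28
eef_pos: [0.4959, 0.253, 0.0854]
tool_rot: [0.871, 0.491, 0.003, 0.0]
wrist_force: [0.1, 0.3, -3.3]
width: 0.0354
gripper_force: 26.4
```

>>> arm_command:
  targets: "30 6 -24 0 0 0 -0.11;30 7 -25 0 0 0 -0.11;30 7 -25 0 0 0 -0.11;30 7 -25 0 0 0 -0.11;30 7 -25 0 0 0 -0.11"

```text
clock: 4.7
eef_pos: [0.5275, 0.126, 0.0806]
tool_rot: [0.972, 0.233, -0.001, 0.0]
wrist_force: [0.3, -0.2, -3.3]
width: 0.0355
gripper_force: 26.3
```

>>> arm_command:
  targets: "30 7 -25 0 0 0 -0.11;30 7 -25 0 0 0 -0.11;30 7 -25 0 0 0 -0.11;30 6 -24 0 0 0 -0.11;30 6 -24 0 0 0 -0.11"

```text
clock: 5.12
eef_pos: [0.5604, 0.003, 0.0805]
tool_rot: [0.999, -0.04, -0.001, 0.0]
wrist_force: [-0.1, -0.5, -3.8]
width: 0.0352
gripper_force: 26.3
```

>>> arm_command:
  targets: "30 0 0 -10 0 0 -0.033;30 0 0 0 0 0 0;30 0 0 0 0 0 0;30 0 0 0 0 0 0"

```text
clock: 5.45
eef_pos: [0.5604, 0.0058, 0.0711]
tool_rot: [0.999, -0.052, -0.001, -0.0]
wrist_force: [0.4, 0.3, -3.4]
width: 0.0354
gripper_force: 26.3
```

Run:
```python
from h import *
st()
o=np.zeros((400,800,3),np.uint8)
s=ctrl.get_image("side")[:,:,::-1];t=ctrl.get_image("top")[:,:,::-1]
o[:,:400]=cv2.resize(s[150:250,290:390],None,fx=4,fy=4);o[:,400:]=cv2.resize(t[120:220,260:360],None,fx=4,fy=4)
cv2.imwrite("pics/p1.png",np.clip(o*1.4,0,255).astype(np.uint8))
```

```text
5.45 p [560.4   5.8  71.1] ydeg -95.92 z [-0.001  0.001 -1.   ] F [ 0.45  0.32 -3.42] w 35.4 q7 -1.91
```

View pics/p1.png

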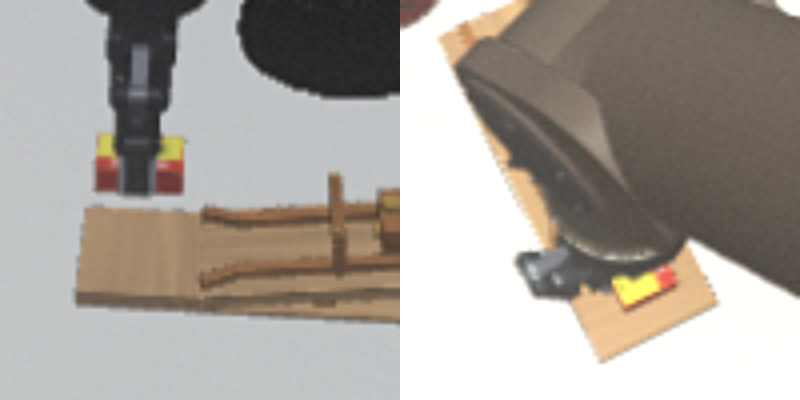

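The box is held level over the landing (side crop 95-185, 135-192), aligned with the rack. Lowering.

>>> arm_command:
  targets: "30 0 0 -25 0 0 0;30 0 0 -20 0 0 0;30 0 0 -6 0 0 0;30 0 0 -2 0 0 0;30 0 0 0 0 0 0"

```text
clock: 5.97
eef_pos: [0.5609, 0.0051, 0.0184]
tool_rot: [0.999, -0.053, -0.0, -0.0]
wrist_force: [-0.8, -0.5, -3.5]
width: 0.0354
gripper_force: 26.3
```

>>> arm_command:
  targets: "30 0 0 -1 0 0 0;30 0 0 0 0 0 0;30 0 0 0 0 0 0"

```text
clock: 6.22
eef_pos: [0.5616, 0.0048, 0.0182]
tool_rot: [0.999, -0.053, 0.001, -0.0]
wrist_force: [0.3, 0.3, -3.0]
width: 0.0352
gripper_force: 26.3
```

>>> arm_command:
  targets: "30 0 0 -1 0 0 0;30 0 0 0 0 0 0;30 0 0 0 0 0 0"

```text
clock: 6.47
eef_pos: [0.561, 0.0047, 0.0165]
tool_rot: [0.999, -0.053, 0.0, 0.0]
wrist_force: [0.3, -0.1, -3.5]
width: 0.0354
gripper_force: 26.3
```

>>> arm_command:
  targets: "30 0 0 -1 0 0 0;30 0 0 0 0 0 0;30 0 0 0 0 0 0"

```text
clock: 6.72
eef_pos: [0.5612, 0.0046, 0.0156]
tool_rot: [0.999, -0.053, 0.0, 0.0]
wrist_force: [-1.6, 0.4, 2.4]
width: 0.0352
gripper_force: 26.9
```

>>> arm_command:
  targets: "60 0 0 0 0 0 0;60 0 0 0 0 0 0;60 0 0 0 0 0 0;60 0 0 0 0 0 0;60 0 0 0 0 0 0"

```text
clock: 7.13
eef_pos: [0.5611, 0.0047, 0.0153]
tool_rot: [0.999, -0.053, 0.0, 0.0]
wrist_force: [0.6, 0.6, -0.4]
width: 0.0602
gripper_force: 0.0
```

>>> arm_command:
  targets: "60 0 0 20 0 0 0;60 0 0 30 0 0 0;60 -10 1 30 0 0 0;60 -40 4 0 0 0 0;60 -40 4 0 0 0 0"

```text
clock: 7.55
eef_pos: [0.4726, 0.0139, 0.097]
tool_rot: [0.999, -0.054, 0.003, -0.0]
wrist_force: [-1.6, -0.7, -0.2]
width: 0.0599
gripper_force: 0.0
```

>>> arm_command:
  targets: "0 -40 4 0 0 0 0;0 -40 4 0 0 0 0;0 0 0 0 0 0 0;0 0 0 0 0 0 0"

```text
clock: 7.88
eef_pos: [0.3886, 0.0215, 0.0954]
tool_rot: [0.999, -0.053, -0.001, 0.0]
wrist_force: [0.4, 0.3, 0.4]
width: 0.0116
gripper_force: 0.0
```

Run:
```python
from h import *
st()
o=np.zeros((600,800,3),np.uint8)
s=ctrl.get_image("side")[:,:,::-1];t=ctrl.get_image("top")[:,:,::-1]
cv2.imwrite("pics/s2.png",s);cv2.imwrite("pics/t2.png",t)
o[:300,:]=cv2.resize(s[187:229,303:415],(800,300),interpolation=2);o[300:,:300]=cv2.resize(t[115:215,262:362],(300,300));
o[300:,320:800]=cv2.resize(t[118:158,265:329],(480,300),interpolation=2)
cv2.imwrite("pics/p2.png",np.clip(o*1.4,0,255).astype(np.uint8))
```

```text
7.88 p [388.6  21.5  95.4] ydeg -96.02 z [-0.001 -0.001 -1.   ] F [0.37 0.31 0.43] w 11.6 q7 -1.98
```

View pics/p2.png

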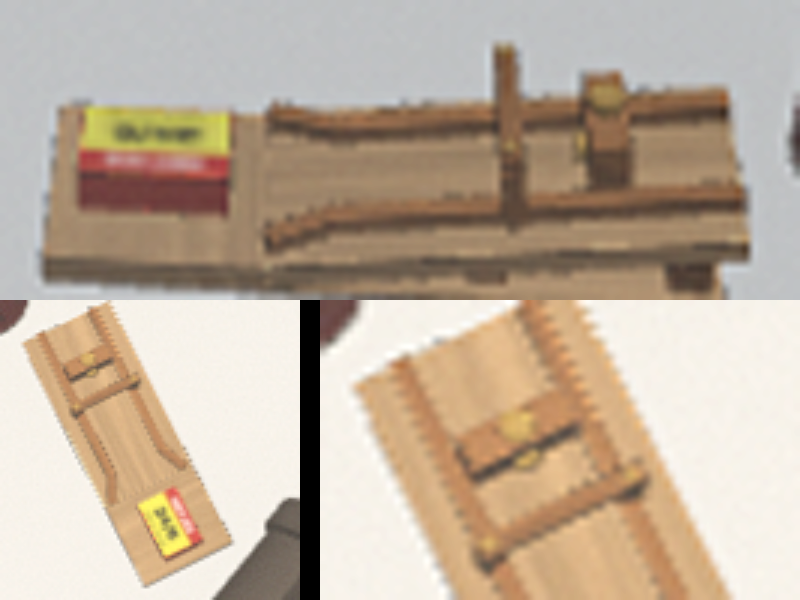

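The box lies flat on the landing, aligned with the rails (side crop 78-230, 105-213). The stop block's front top edge is near side crop x≈585, and top crop (465,455)-(578,412). I'll compute the positions.

Run:
```python
from h import *
np.set_printoptions(precision=4,suppress=True)
yaw=np.radians(-6.1);O=np.array([.526,.0085,0]);a=np.radians(8)
Rz=Ro.from_euler('z',yaw).as_matrix();F=O+Rz@[.075,0,.014];Rs=Rz@Ro.from_euler('y',-a).as_matrix()
sp=lambda x,y:(303+x/7.14,187+y/7.14)
tp=lambda x,y:(265+(x-320)/7.5,118+(y-300)/7.5)
P=tri([sp(585,112)],[tp(521,434)]);print("block top front mid, slope frame",(P[0,:3]-F)@Rs,P[0,3])
# bridge post tops near check (yaw)  far post top: side(505,45), near(512,150?) 
hs=cv2.cvtColor(cv2.imread("pics/t2.png")[:,:,::-1].copy(),cv2.COLOR_BGR2HSV)
m=((hs[...,1]>150)).astype(np.uint8);m[:160]=0;m[215:]=0;m[:,:290]=0;m[:,350:]=0
c=max(cv2.findContours(m,0,2)[0],key=cv2.contourArea);r=cv2.minAreaRect(c);q=plane("top",cv2.boxPoints(r),.032)
print(r,(q-O)@Rz,((q-O)@Rz).mean(0))
# project model for check
B=np.array([[x,y,0] for x in(0,.024,.08,.155) for y in(-.0205,.0205)])@Rs.T+F
print(np.c_[proj("side",B),proj("top",B)].round(1))
e=np.array([[0,.042,.014],[0,-.042,.014],[.075,.042,.014],[.075,-.042,.014]])@Rz.T+O
print(np.c_[proj("side",e),proj("top",e)].round(1))
st()
```

```text
block top front mid, slope frame [ 0.1119 -0.0017  0.0244] 0.0019091365904240526
((318.3000183105469, 188.6000213623047), (19.230182647705078, 12.521980285644531), 63.43495178222656) [[ 0.0603  0.0148  0.032 ]
 [ 0.0602 -0.0169  0.032 ]
 [ 0.0108 -0.0157  0.032 ]
 [ 0.011   0.0157  0.032 ]] [ 0.0356 -0.0005  0.032 ]
[[339.6 218.1 318.3 173.3]
 [339.9 207.6 304.1 180.5]
 [349.5 217.5 314.1 165. ]
 [349.4 207.  299.8 172.1]
 [372.7 216.2 304.2 145.8]
 [372.  205.7 290.  152.8]
 [404.4 214.4 291.1 120.3]
 [402.7 203.8 276.9 127.2]]
[[310.6 201.  309.9 209.9]
 [308.2 222.3 339.4 194.9]
 [340.  202.4 296.6 184.2]
 [339.4 223.9 325.8 169.5]]
7.98 p [392.2  21.8  95.8] ydeg -96.09 z [ 0.002  0.    -1.   ] F [ 0.29 -0.45  0.2 ] w 0.2 q7 -1.98
```

>>> arm_command:
  targets: "0 20 -2 -20 -0.0075 -0.07 0;0 20 -2 -20 -0.0075 -0.07 0;0 20 -2 -20 0 0 0;0 20 -2 -16 0 0 0;0 20 -2 0 0 0 0"

```text
clock: 8.4
eef_pos: [0.4917, 0.0116, 0.0164]
tool_rot: [0.996, -0.053, 0.069, 0.004]
wrist_force: [0.5, 0.0, -0.1]
width: 0.0004
gripper_force: 0.0
```

>>> arm_command:
  targets: "0 10 -1 0 0 0 0;0 0 0 0 0 0 0;0 0 0 0 0 0 0;0 0 0 0 0 0 0"

```text
clock: 8.73
eef_pos: [0.5002, 0.0106, 0.0195]
tool_rot: [0.996, -0.053, 0.07, 0.004]
wrist_force: [0.2, 0.2, 0.3]
width: -0.0001
gripper_force: 0.0
```

```bash
cat >> h.py <<'E'
yaw=np.radians(-6.1);O=np.array([.526,.0085,0]);a=np.radians(8)
Rz=Ro.from_euler('z',yaw).as_matrix();F=O+Rz@[.075,0,.014];Rs=Rz@Ro.from_euler('y',-a).as_matrix()
def rk():
    s=ctrl.get_state();p=np.array(s["eef_pos"]);print("rack",((p-O)@Rz*1e3).round(1),"slope",((p-F)@Rs*1e3).round(1),"Fs",(np.array(s["wrist_force"])@Rs).round(2))
E
python3 -c "from h import *;st();rk();print(Ro.from_quat(ctrl.get_state()['tool_rot']).as_matrix()[:,2]@Rs)"
```

```text
8.73 p [500.2  10.6  19.5] ydeg -96.11 z [ 0.139 -0.015 -0.99 ] F [0.17 0.24 0.31] w -0.1 q7 -2.11
rack [-25.9  -0.7  19.5] slope [-99.1  -0.7  19.5] Fs [0.19 0.26 0.29]
[ 7.51071421e-04 -2.10507499e-04 -9.99999696e-01]
```

>>> arm_command:
  targets: "0 6 -0.6 0 0 0 0;0 6 -0.6 0 0 0 0;0 5 -0.5 0 0 0 0;0 4 -0.5 0 0 0 0;0 4 -0.4 0 0 0 0"

```text
clock: 9.15
eef_pos: [0.5265, 0.008, 0.0195]
tool_rot: [0.996, -0.053, 0.07, 0.004]
wrist_force: [-2.4, 0.7, 1.1]
width: -0.0001
gripper_force: 1.1
```

>>> arm_command:
  targets: "0 5 -0.5 0 0 0 0;0 5 -0.5 0 0 0 0;0 5 -0.5 0 0 0 0;0 5 -0.6 0 0 0 0;0 5 -0.5 0 0 0 0"

```text
clock: 9.57
eef_pos: [0.5512, 0.0054, 0.0191]
tool_rot: [0.996, -0.053, 0.07, 0.004]
wrist_force: [-2.3, 0.5, -1.2]
width: 0.0001
gripper_force: 1.2
```

>>> arm_command:
  targets: "0 5 -0.5 0 0 0 0;0 5 -0.5 0 0 0 0;0 5 -0.5 0 0 0 0;0 5 -0.6 0 0 0 0;0 5 -0.5 0 0 0 0"

```text
clock: 9.98
eef_pos: [0.5765, 0.0028, 0.0193]
tool_rot: [0.996, -0.053, 0.07, 0.004]
wrist_force: [-1.7, 0.5, -1.2]
width: 0.0
gripper_force: 0.8
```

Run:
```python
from h import *
st();rk()
o=np.zeros((600,800,3),np.uint8)
s=ctrl.get_image("side")[:,:,::-1];t=ctrl.get_image("top")[:,:,::-1]
o[:300,:]=cv2.resize(s[187:229,303:415],(800,300),interpolation=2);o[300:,:300]=cv2.resize(t[115:215,262:362],(300,300))
cv2.imwrite("pics/p3.png",np.clip(o*1.4,0,255).astype(np.uint8))
```

```text
9.98 p [576.5   2.8  19.3] ydeg -96.09 z [ 0.14  -0.015 -0.99 ] F [-1.67  0.52 -1.16] w 0.0 q7 -2.04
rack [50.8 -0.3 19.3] slope [-23.2  -0.3   8.6] Fs [-1.86  0.34 -0.91]
```

View pics/p3.png

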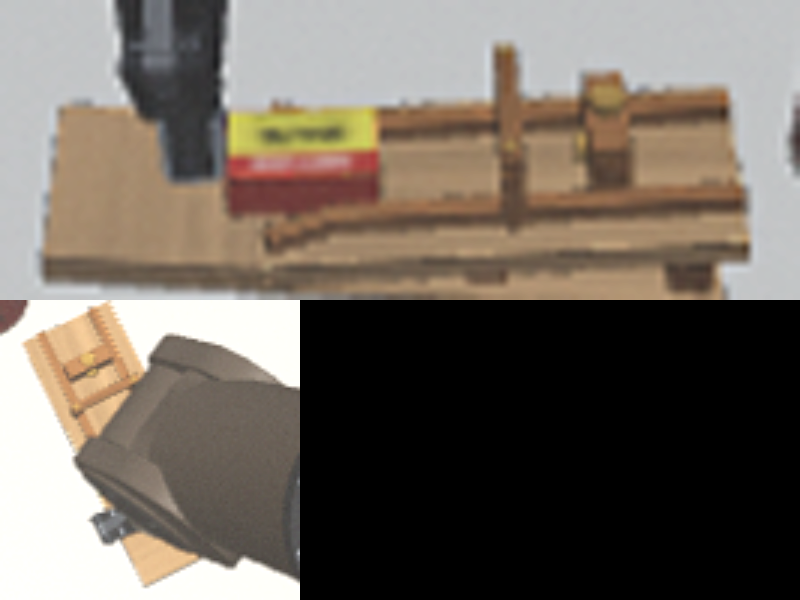

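>>> arm_command:
  targets: "0 5 -0.5 0 0 0 0;0 5 -0.5 0 0 0 0;0 4 -0.4 0 0 0 0;0 4.9 -0.5 0.7 0 0 0;0 4.9 -0.5 0.7 0 0 0"

```text
clock: 10.5
eef_pos: [0.6, 0.0004, 0.0207]
tool_rot: [0.996, -0.053, 0.07, 0.004]
wrist_force: [-1.8, 0.0, -0.6]
width: -0.0001
gripper_force: 0.8
```

>>> arm_command:
  targets: "0 4.9 -0.5 0.7 0 0 0;0 4.9 -0.5 0.7 0 0 0;0 4.9 -0.6 0.7 0 0 0;0 4.9 -0.5 0.7 0 0 0;0 4.9 -0.5 0.7 0 0 0"

```text
clock: 10.92
eef_pos: [0.6248, -0.0022, 0.0242]
tool_rot: [0.996, -0.053, 0.07, 0.004]
wrist_force: [-2.8, 0.5, -1.3]
width: -0.0001
gripper_force: 0.8
```

```bash
python3 -c "from h import *;st();rk()"
```

```text
10.92 p [624.8  -2.2  24.2] ydeg -96.09 z [ 0.14  -0.015 -0.99 ] F [-2.8   0.5  -1.32] w -0.1 q7 -2.0
rack [99.4 -0.2 24.2] slope [25.6 -0.2  6.7] Fs [-2.99  0.2  -0.91]
```

>>> arm_command:
  targets: "0 3 -0.3 0.4 0 0 0;0 3 -0.3 0.4 0 0 0;0 2 -0.2 0.3 0 0 0;0 2 -0.2 0.3 0 0 0;0 0 0 0 0 0 0"

```text
clock: 11.33
eef_pos: [0.6347, -0.0032, 0.0257]
tool_rot: [0.996, -0.053, 0.071, 0.004]
wrist_force: [0.0, 0.4, -1.7]
width: -0.0001
gripper_force: 0.2
```

Run:
```python
from h import *
st();rk()
o=np.zeros((600,800,3),np.uint8)
s=ctrl.get_image("side")[:,:,::-1];t=ctrl.get_image("top")[:,:,::-1]
o[:300,:]=cv2.resize(s[187:229,303:415],(800,300),interpolation=2);o[300:,:300]=cv2.resize(t[115:215,262:362],(300,300))
cv2.imwrite("pics/p4.png",np.clip(o*1.4,0,255).astype(np.uint8))
```

```text
11.33 p [634.7  -3.2  25.7] ydeg -96.09 z [ 0.14  -0.015 -0.99 ] F [ 0.05  0.43 -1.74] w -0.1 q7 -1.99
rack [109.4  -0.   25.7] slope [35.6 -0.   6.8] Fs [-0.24  0.44 -1.72]
```

View pics/p4.png

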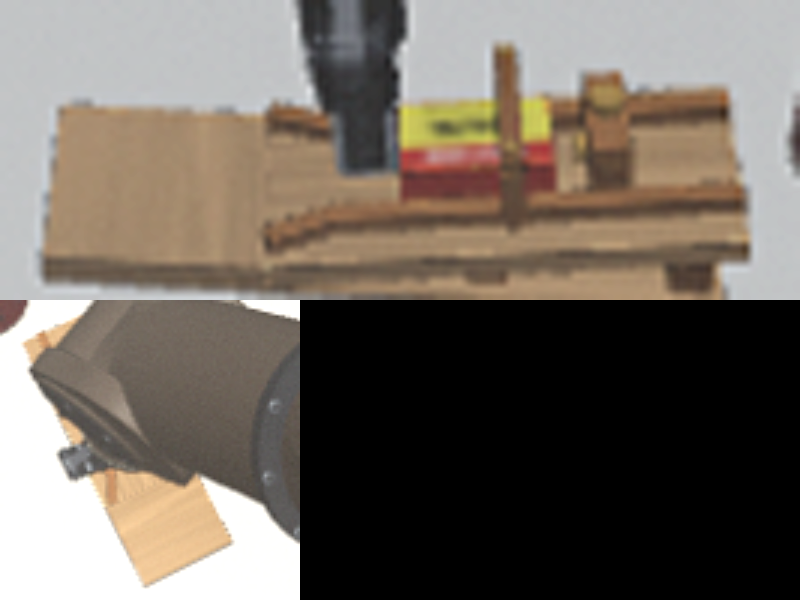

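The box is under the bridge, its front at side crop x≈553 and the block face at ≈585, so about 11 mm to go. From here I'll use small steps and watch the force.

>>> arm_command:
  targets: "0 2 -0.2 0.3 0 0 0;0 2 -0.2 0.3 0 0 0;0 1 -0.1 0.1 0 0 0;0 1 -0.1 0.1 0 0 0;0 0.5 -0.1 0.1 0 0 0"

```text
clock: 11.85
eef_pos: [0.6407, -0.0038, 0.0265]
tool_rot: [0.996, -0.053, 0.07, 0.004]
wrist_force: [-3.7, 0.7, 2.3]
width: -0.0003
gripper_force: 1.9
```

>>> arm_command:
  targets: "0 0.5 0 0.1 0 0 0;0 0.5 -0.1 0.1 0 0 0"

```text
clock: 12.02
eef_pos: [0.6418, -0.0039, 0.0267]
tool_rot: [0.996, -0.053, 0.07, 0.004]
wrist_force: [-4.1, 0.3, 1.0]
width: -0.0001
gripper_force: 1.5
```

>>> arm_command:
  targets: "0 0.5 0 0.1 0 0 0;0 0.5 -0.1 0.1 0 0 0"

```text
clock: 12.18
eef_pos: [0.6429, -0.004, 0.0269]
tool_rot: [0.996, -0.053, 0.07, 0.004]
wrist_force: [-3.2, 0.1, 0.0]
width: -0.0
gripper_force: 1.3
```

>>> arm_command:
  targets: "0 0.5 0 0.1 0 0 0;0 0.5 -0.1 0 0 0 0"

```text
clock: 12.35
eef_pos: [0.6438, -0.0041, 0.027]
tool_rot: [0.996, -0.053, 0.07, 0.004]
wrist_force: [-3.7, -0.1, 1.8]
width: -0.0001
gripper_force: 1.8
```

>>> arm_command:
  targets: "0 0.5 -0.1 0.1 0 0 0"

```text
clock: 12.43
eef_pos: [0.6442, -0.0042, 0.0271]
tool_rot: [0.996, -0.053, 0.07, 0.004]
wrist_force: [-2.5, 0.4, -0.6]
width: -0.0001
gripper_force: 1.2
```

>>> arm_command:
  targets: "0 0.5 0 0.1 0 0 0"

```text
clock: 12.52
eef_pos: [0.6449, -0.0043, 0.0272]
tool_rot: [0.996, -0.053, 0.07, 0.004]
wrist_force: [-1.9, -0.3, -1.1]
width: -0.0002
gripper_force: 1.0
```

>>> arm_command:
  targets: "0 0.5 -0.1 0.1 0 0 0"

```text
clock: 12.6
eef_pos: [0.6455, -0.0043, 0.0273]
tool_rot: [0.996, -0.053, 0.07, 0.004]
wrist_force: [-2.0, 0.8, -1.8]
width: -0.0001
gripper_force: 0.9
```

>>> arm_command:
  targets: "0 0.5 0 0.1 0 0 0;0 0.3 0 0 0 0 0"

```text
clock: 12.77
eef_pos: [0.6458, -0.0043, 0.0273]
tool_rot: [0.996, -0.053, 0.07, 0.004]
wrist_force: [-4.1, -0.1, 0.8]
width: -0.0003
gripper_force: 2.0
```

>>> arm_command:
  targets: "0 0.3 0 0.1 0 0 0"

```text
clock: 12.85
eef_pos: [0.6458, -0.0043, 0.0273]
tool_rot: [0.996, -0.053, 0.07, 0.004]
wrist_force: [-5.1, -0.4, -0.8]
width: -0.0
gripper_force: 2.3
```

>>> arm_command:
  targets: "0 0.4 0 0 0 0 0"

```text
clock: 12.93
eef_pos: [0.6459, -0.0043, 0.0273]
tool_rot: [0.996, -0.053, 0.069, 0.004]
wrist_force: [-7.9, 0.2, 2.2]
width: -0.0004
gripper_force: 3.5
```

>>> arm_command:
  targets: "0 0.3 0 0 0 0 0"

```text
clock: 13.02
eef_pos: [0.6459, -0.0043, 0.0272]
tool_rot: [0.996, -0.053, 0.069, 0.004]
wrist_force: [-8.2, 0.9, 4.2]
width: -0.0002
gripper_force: 3.8
```

>>> arm_command:
  targets: "0 0.3 0 0.1 0 0 0;0 0 0 0 0 0 0"

```text
clock: 13.18
eef_pos: [0.6459, -0.0043, 0.0273]
tool_rot: [0.996, -0.053, 0.069, 0.004]
wrist_force: [-8.2, 0.4, 1.8]
width: 0.0001
gripper_force: 3.8
```

```bash
python3 -c "from h import *;st();rk()"
```

```text
13.18 p [645.9  -4.3  27.3] ydeg -96.09 z [ 0.137 -0.015 -0.99 ] F [-8.24  0.42  1.81] w 0.1 q7 -1.98
rack [120.5   0.   27.3] slope [46.9  0.   6.8] Fs [-7.91 -0.46  2.94]
```

>>> arm_command:
  targets: "0 0.3 0 0.1 0 0 0;0 0 0 0 0 0 0;0 0 0 0 0 0 0"

```text
clock: 13.43
eef_pos: [0.6459, -0.0043, 0.0273]
tool_rot: [0.996, -0.053, 0.069, 0.004]
wrist_force: [-8.1, 0.5, 2.8]
width: 0.0003
gripper_force: 4.1
```

>>> arm_command:
  targets: "0 0.6 0 0.1 0 0 0;0 0 0 0 0 0 0"

```text
clock: 13.6
eef_pos: [0.6459, -0.0043, 0.0272]
tool_rot: [0.996, -0.053, 0.068, 0.004]
wrist_force: [-11.2, 1.1, 5.3]
width: 0.0001
gripper_force: 5.0
```

>>> arm_command:
  targets: "0 -1 0.1 -0.1 0 0 0;0 -3 0.3 -0.4 0 0 0;0 -8 0.9 -1.1 0 0 0;0 -15 1.6 -2 0 0 0;0 -15 1.6 10 0 0 0"

```text
clock: 14.02
eef_pos: [0.6052, 0.0001, 0.0329]
tool_rot: [0.996, -0.053, 0.07, 0.004]
wrist_force: [-0.6, 0.0, -0.8]
width: 0.0
gripper_force: 0.0
```

>>> arm_command:
  targets: "0 -20 2 30 0 0 0;0 -40 4 10 0 0 0;0 -40 4 0 0 0 0;0 -40 4 0 0 0 0;0 -40 4 0 0 0 0"

```text
clock: 14.43
eef_pos: [0.4251, 0.0183, 0.0749]
tool_rot: [0.996, -0.053, 0.072, 0.003]
wrist_force: [-0.4, 0.9, 0.5]
width: 0.0004
gripper_force: 0.0
```

>>> arm_command:
  targets: "0 -20 2 0 0 0 0;0 0 0 0 0 0 0;0 0 0 0 0 0 0"

```text
clock: 14.68
eef_pos: [0.406, 0.0204, 0.0749]
tool_rot: [0.996, -0.053, 0.071, 0.004]
wrist_force: [0.6, 0.2, 0.7]
width: -0.0
gripper_force: 0.0
```

Run:
```python
from h import *
st()
o=np.zeros((600,800,3),np.uint8)
s=ctrl.get_image("side")[:,:,::-1];t=ctrl.get_image("top")[:,:,::-1]
cv2.imwrite("pics/t5.png",t)
o[:300,:]=cv2.resize(s[187:229,303:415],(800,300),interpolation=2);o[300:,:300]=cv2.resize(t[115:215,262:362],(300,300))
o[300:,320:800]=cv2.resize(t[118:158,265:329],(480,300),interpolation=2)
cv2.imwrite("pics/p5.png",np.clip(o*1.4,0,255).astype(np.uint8))
hs=cv2.cvtColor(np.ascontiguousarray(t),cv2.COLOR_BGR2HSV)
m=(hs[...,1]>150).astype(np.uint8);m[:120]=0;m[170:]=0;m[:,:275]=0;m[:,325:]=0
y,x=np.nonzero(m);nrm=Rs[:,2];c,D=ray("top",np.c_[x,y])
P=c+D*(((F+.018*nrm-c)@nrm)/(D@nrm))[:,None];L=(P-F)@Rs*1e3
print(len(x),np.round([L.min(0),L.max(0)],1))
r=cv2.minAreaRect(L[:,:2].astype(np.float32));print(r)
```

```text
14.68 p [406.   20.4  74.9] ydeg -96.04 z [ 0.142 -0.015 -0.99 ] F [0.63 0.17 0.7 ] w -0.0 q7 -2.15
76 [[ 58.5 -16.1  18. ]
 [108.8  16.9  18. ]]
((83.50141906738281, 0.6952342987060547), (33.04978942871094, 50.309391021728516), 89.37596893310547)
```

View pics/p5.png

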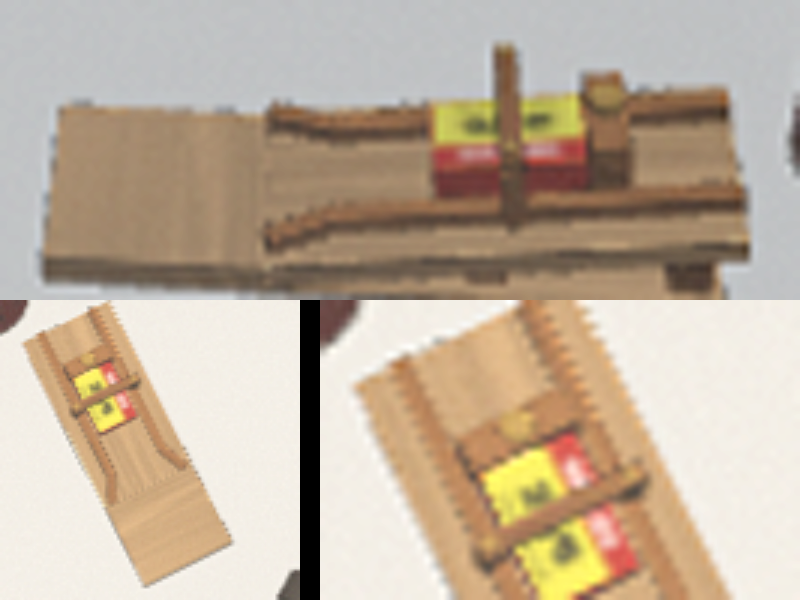

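The box sits flush on the block (side crop 433-587), with the pin hidden and about 0.6° off square, and the arm is clear. Handing in.

```bash
python3 -c "
from rig import ctrl
print(ctrl.close_job())"
```

```text
the job is handed in; nothing more can be done
None
```

The job is handed in (no verdict came back): the staples box rests released and about 0.6° off square against the stop block with the pin hidden, after a final push of about 11 N at the wrist, some 8 N of it on the block.

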